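# Load the magenta-stained plate into the slide scanner, by its edges

### The job

Take the glass plate with the magenta stain off the white staining rack, holding it by its edges only so that nothing ever touches the stained cover glass on its face, and lift it clear, keeping it level. Set it down gently, without dropping it, stain up, flat across the two black bars of the scanner's stage, centred over the lit window between the orange end stops with its length square from stop to stop, and let go. Leave the blue and green plates where they lie.

Things in the scene. Friction and masses are not known exactly. Their poses are not given: they have to be found in the camera images.
- magenta_center (a point): Centre of the plate to load: glass 76 x 38 x 5 mm, 36 g, with a magenta (pink-purple) stain under a 48 x 28 mm cover glass that stands 1.5 mm proud in the middle of its upper face, and a white label at one short end. x along the 76 mm, y across the 38 mm, z up. It lies across the white bars of the rack, side by side with two others about 80 mm apart, in any order.
- blue_center (a point): Centre of a plate to leave alone, same size and axes, stained blue. Rack: two white bars 6 mm wide, 58 mm apart (centres), tops 55 mm above the bench; each plate bridges them, so fingers can reach down beside the middle of both long edges. It stands in a steel tray 190 x 360 mm: rim 22 mm, floor 4 mm high; end posts 150 mm from the middle.
- green_center (a point): Centre of the other plate to leave alone, same size, axes and rack, stained green.
- stage_seat (a point): Centre of the loaded plate, 57.5 mm above the bench, on the white scanner's stage at the left. x: from one orange stop to the other (inner faces 96 mm apart, tops 63 mm high), the way the plate's length lies, either way round. y: along the two black bars (90 mm long, 58 mm apart, tops 55 mm high) to the 170 mm high housing, 160 mm away. Shelf below, 18 mm high, with a pale lit window.
Mind the look-alikes: they are no part of the job. What is shaped like the part that bears magenta_center but yellow is not meant.

How it is judged:
By the outcome, as a careful person would: the job done as asked, in the order asked, and still so for the second after the job is handed in, with the robot touching nothing.
It also fails if it takes over 45 s, if anything falls off the work surface, if the arm or the gripper's body presses on something with over 40 N, if the wrist force passes 120 N, or if a joint passes its speed limit or range.

### The arm

A 7-joint arm with a two-finger parallel gripper is mounted at the origin on the work surface. World frame = base frame: x ahead of the robot, y to its left, z up, the work surface at z = 0. Lengths are in m, angles in rad, forces in N, time in s.
With the tool pointing down it reaches from about 0.4 to 0.9 m from the base axis. Payload 5.5 kg.
Tool frame: the origin (TCP) lies on the centre line of the jaws, within the pads' length; the fingertips stand 11 mm ahead of it and the grasp point (between the pads) lies 8 mm behind it; x points along the fingers, z is the direction in which the jaws open and shut, and the axes are right-handed (so a half turn about x gives the same grasp; the last joint's range is limited). The gripper opens to 92 mm and grips with 3 to 60 N. Pads are 19 mm wide; open, the fingers measure 130 mm over their backs; the gripper's body (75 mm by 190 mm) begins 47 mm behind the grasp point.
Start: joints at [1.374, 0.501, -0.427, 1.55, 0.221, 1.138, -0.21], TCP at [0.288, -0.582, 0.238] pointing down, gripper open.
Joint ranges: [-2.88, 2.88], [-0.31, 2.03], [-1.54, 1.56], [0.2, 2.42], [-1.41, 4.55], [0.19, 2.02], [-2.57, 2.57]. Speed limits (rad/s): [2.57, 2.57, 3.14, 3.14, 3.14, 3.14, 3.14].

### API

Orientations are given as a unit quaternion [w, x, y, z].
In Python, from cell import arm gives the robot as it stands.
- The arm moves only by the shell command python3 -m creep 'ROWS'. ROWS is text: rows parted by semicolons, each of 7 numbers parted by spaces: the shift along the tool's x, y, z in mm, then the turn, a rotation vector about the tool's x, y, z in degrees, then the finger opening in mm, from 0 to 91.8. In form: dx dy dz rx ry rz gripper; .... A call has 1 to 10 rows; each row is the pose to reach, as a shift and turn from the pose commanded when the call began, along the tool's axes at that moment; what a row does not reach only later rows make up. A row lasts 1/8 s, in which the tool goes at most 62.5 mm and 10.7 degrees, less where a joint would pass 70% of its speed; a pose out of reach is approached as far as the arm can. A call with a gripper value outside its range is refused whole. The fingers move at their own pace and stop on an object; the grip force is fixed at half the most. Time passes only in rows, so rows that repeat a pose let the fingers close. It gives the time, the measured TCP pose, the force and the opening at its end, in the units of the state.
- arm.state(): the state, without advancing time (a new reading comes with each control period).
- arm.read_camera(name): name is "scene" or "side" or "wrist"; returns (picture, depth): 480x640x3 uint8, red, green, blue; 480x640 float32, m along the optical axis (not along the pixel's ray), 0 where there is no reading.
- arm.calibration(name): a dict with "vertical_fov" (degrees; the focal length in pixels is half the picture's height over the tangent of half this angle, whatever the lens; pixels are square), "cx", "cy" (the principal point, pixels), "world_from_camera" (4x4, takes a point from camera to world coordinates); the wrist camera has in their place "hand_eye" (4x4, takes a point from camera to tool coordinates, whose origin is the TCP and whose axes are the tool frame's). Camera axes: x right, y down, z forward; pixel columns grow to the right and rows downward; lengths in m; the calibration is good to about 2 mm. A picture is of the moment at which its call begins: read the wrist's pose just before it. calibration takes no time and is no camera call.
- arm.close_job(): hands the job in, once; it reports no verdict.
The state is a dict: "time": time; "q": joint angles; "qd": joint speeds; "joint_efforts": joint torques, N m; "eef_pos": TCP position; "orientation": TCP orientation; "wrist_force": force on the tool from outside, world axes, zero at the start; "ft_torque": the same for the moment, N m; "grip_width": opening from 0.0 (shut) to 1.0 (fully open).
Only numpy, scipy, OpenCV 4.12 (cv2) and the standard library are available. Lean on these libraries where they do the work, as an engineer would, in place of code of your own. Each camera call takes 0.05 s, during which the arm holds its last target.

## Working session

There is one attempt and no reset: what is moved stays moved. The work goes in short steps, Python scripts to look and compute and a shell command to move; the robot and the scene stay as the last step left them, time stands still between calls to the robot, and variables do not carry over. Pictures are saved under pics/ and viewed, and the job is handed in when it is done.

```bash
ls; mkdir -p pics
cat > h.py <<'E'
from cell import arm
import numpy as np, cv2
from scipy.spatial.transform import Rotation as R
def snap(name,fn):
    s=arm.state(); p,d=arm.read_camera(name); cv2.imwrite('pics/'+fn+'.png',p[:,:,::-1]); np.save('pics/'+fn+'.npy',d)
    np.savez('pics/'+fn+'_s.npz',pos=s['eef_pos'],q=s['orientation'])
    return p,d
def T(name,fn):
    c=arm.calibration(name)
    if name!='wrist': return np.array(c['world_from_camera'])
    z=np.load('pics/'+fn+'_s.npz'); M=np.eye(4); q=z['q']; M[:3,:3]=R.from_quat([q[1],q[2],q[3],q[0]]).as_matrix(); M[:3,3]=z['pos']
    return M@np.array(c['hand_eye'])
def pt(name,fn,u,v,z=None):
    c=arm.calibration(name); f=240/np.tan(np.radians(c['vertical_fov'])/2); d=np.load('pics/'+fn+'.npy')
    M=T(name,fn); ray=np.array([(u-c['cx'])/f,(v-c['cy'])/f,1])
    if z is None: k=d[int(round(v)),int(round(u))]
    else: r=M[:3,:3]@ray; k=(z-M[2,3])/r[2]
    return M[:3,:3]@(ray*k)+M[:3,3]
E
python3 - <<'E'
from h import *
for n in ('scene','side','wrist'):
    snap(n,n+'0'); c=arm.calibration(n); print(n,c)
print(arm.state())
E
```

```text
pics
scene {'vertical_fov': 51.520895848704555, 'cx': 317.1466973953109, 'cy': 237.68904364033952, 'world_from_camera': array([[-0.38835612,  0.58133316, -0.71500439,  1.21634513],
       [ 0.92148015,  0.25116522, -0.29629439,  0.22284363],
       [ 0.00733849, -0.77393009, -0.63322852,  0.7379075 ],
       [ 0.        ,  0.        ,  0.        ,  1.        ]])}
side {'vertical_fov': 54.763187483224435, 'cx': 320.79805924144597, 'cy': 239.89787412499643, 'world_from_camera': array([[-0.89141008, -0.23988521,  0.38450377,  0.11977848],
       [-0.45318739,  0.46613148, -0.75983066,  0.55038788],
       [ 0.00304283, -0.85157297, -0.52422725,  0.49795543],
       [ 0.        ,  0.        ,  0.        ,  1.        ]])}
wrist {'vertical_fov': 65.40069699440579, 'cx': 322.277488909456, 'cy': 239.87776913211943, 'hand_eye': array([[-9.13602382e-04, -2.59488442e-01,  9.65745781e-01,
        -1.46385696e-01],
       [-7.44311083e-05, -9.65746164e-01, -2.59488615e-01,
         6.91743191e-02],
       [ 9.99999580e-01, -3.08950946e-04,  8.62993984e-04,
         4.73408118e-04],
       [ 0.00000000e+00,  0.00000000e+00,  0.00000000e+00,
         1.00000000e+00]])}
{'time': 0.15, 'q': array([ 1.37417426,  0.5016771 , -0.42684412,  1.55116272,  0.22076854,
        1.13827971, -0.21029404]), 'qd': array([-1.42996596e-03, -2.76855692e-03, -1.94001581e-03, -2.57720005e-03,
       -6.15937251e-05, -8.41631513e-04, -1.99766869e-03]), 'joint_efforts': array([-5.84049965e-03, -5.67106783e+01, -5.82553133e+00, -2.79454279e+01,
       -6.88485056e-02,  2.65377428e-02,  1.28029833e-04]), 'eef_pos': array([ 0.28823099, -0.58204282,  0.23690959]), 'orientation': array([ 0.60037095,  0.37319642,  0.60122002, -0.37257703]), 'wrist_force': array([0.46627674, 0.56829667, 0.04240871]), 'ft_torque': array([ 0.04142174, -0.01792748, -0.00873765]), 'grip_width': 0.9996141919869863}
```

View pics/scene0.png

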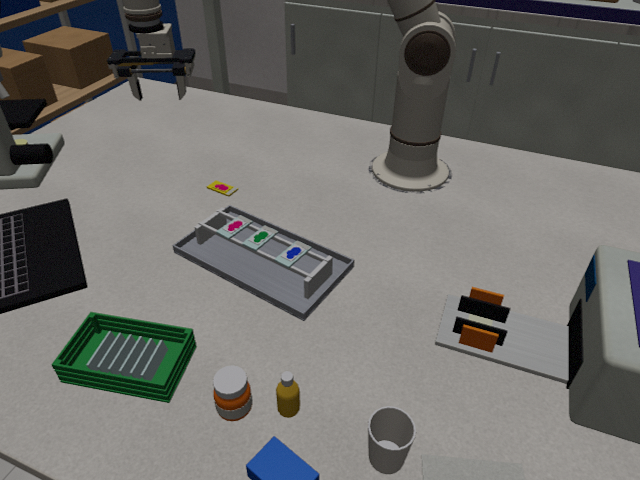

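View pics/side0.png

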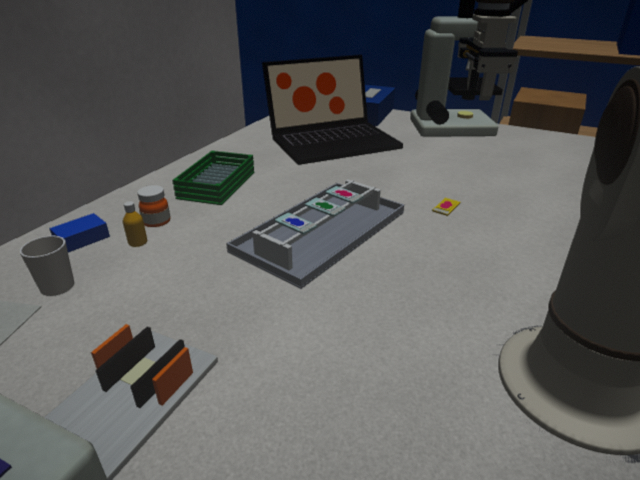

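View pics/wrist0.png

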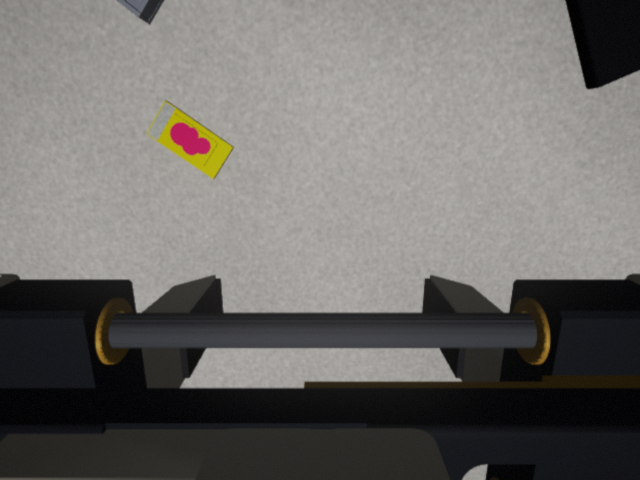

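The scene shows two magenta candidates. The plate on the rack at scene (235,226) is clear glass beside green (261,237) and blue (293,252). The yellow card on the bench at (222,188) is the look-alike. The plate on the rack fits the description, so I'll confirm it in a crop. The stage is at about (482,320).

Run:
```python
import cv2
a=cv2.imread('pics/scene0.png'); 
cv2.imwrite('pics/c1.png',cv2.resize(a[170:320,170:370],None,fx=4,fy=4,interpolation=cv2.INTER_CUBIC))
cv2.imwrite('pics/c2.png',cv2.resize(a[270:390,425:585],None,fx=5,fy=5,interpolation=cv2.INTER_CUBIC))
a=cv2.imread('pics/side0.png'); 
cv2.imwrite('pics/c3.png',cv2.resize(a[310:430,80:240],None,fx=5,fy=5,interpolation=cv2.INTER_CUBIC))
```

```text
(no output)
```

View pics/c1.png

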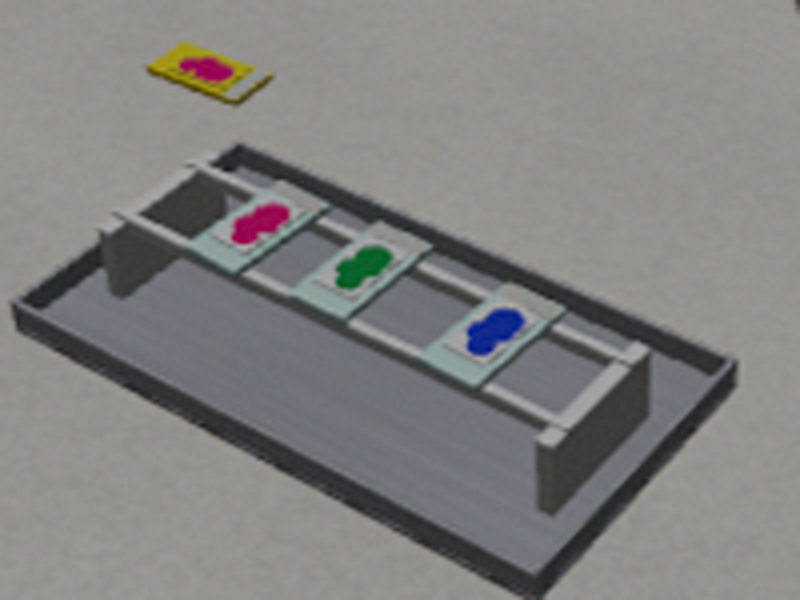

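View pics/c2.png

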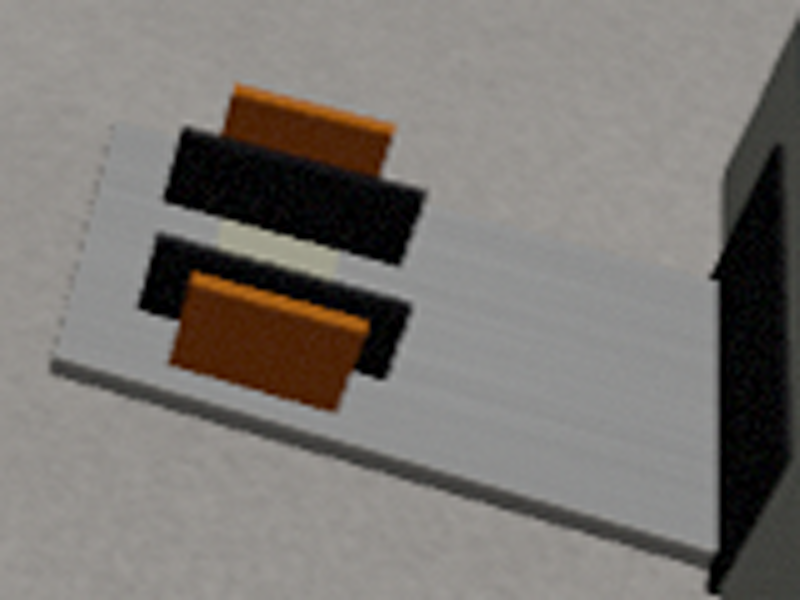

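View pics/c3.png

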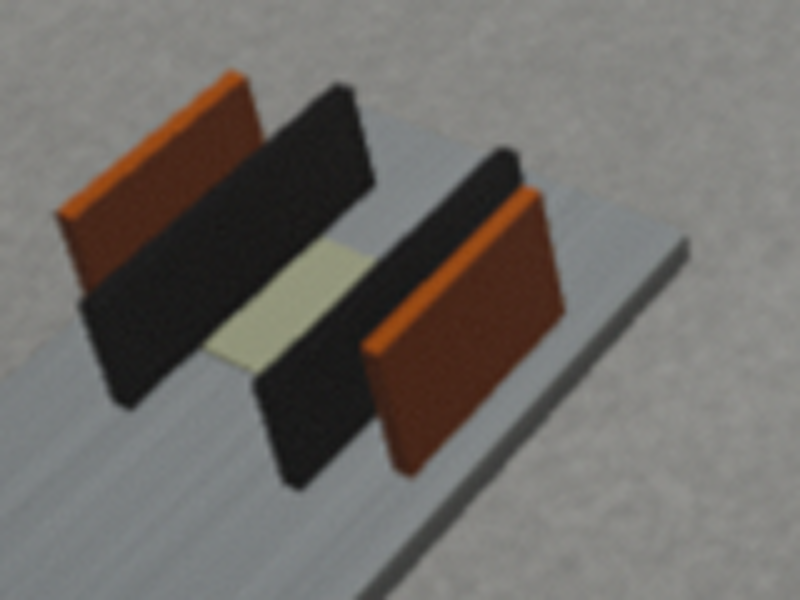

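Run:
```python
from h import *
o=lambda x,y,s,a,b:((x+.5)/s-.5+a,(y+.5)/s-.5+b)
P=[pt('scene','scene0',*o(x,y,4,170,170),z=.06) for x,y in [(190,248),(238,272),(328,208),(280,180)]]
print(np.round(P,4),np.mean(P,0)); d=P[2]-P[1];print(np.degrees(np.arctan2(d[1],d[0])),[np.linalg.norm(P[i]-P[i-1]) for i in range(4)])
for n,s,C,z in (('scene',('c2',5,425,270),[(185,128),(427,190),(411,302),(157,236)],.055),('side',('c3',5,80,310),[(82,300),(340,85),(512,150),(255,378)],.055)):
    P=[pt(n,n+'0',*o(x,y,*s[1:]),z=z) for x,y in C]
    print(np.round(P,4),np.mean(P,0),[np.linalg.norm(P[i]-P[i-1]) for i in range(4)])
    d=P[1]-P[0]; print(np.degrees(np.arctan2(d[1],d[0])))
s=arm.state();q=s['orientation'];print(R.from_quat([q[1],q[2],q[3],q[0]]).as_matrix().round(3))
```

```text
[[ 0.5181 -0.3026  0.06  ]
 [ 0.5257 -0.2681  0.06  ]
 [ 0.4567 -0.251   0.06  ]
 [ 0.4445 -0.2887  0.06  ]] [ 0.48626521 -0.2775867   0.06      ]
166.09964102831083 [np.float64(0.07497348331334928), np.float64(0.03539931874439327), np.float64(0.07104661176048506), np.float64(0.03961603046033132)]
[[0.4955 0.2232 0.055 ]
 [0.4921 0.3118 0.055 ]
 [0.5501 0.3126 0.055 ]
 [0.5546 0.2237 0.055 ]] [0.52308269 0.26783185 0.055     ] [np.float64(0.05901901297235529), np.float64(0.08869169657915392), np.float64(0.057964374890036835), np.float64(0.08900888813419046)]
92.20086814831552
[[0.5545 0.313  0.055 ]
 [0.555  0.2248 0.055 ]
 [0.4949 0.2229 0.055 ]
 [0.4972 0.3114 0.055 ]] [0.52539201 0.2680118  0.055     ] [np.float64(0.05734061315791578), np.float64(0.08815024461929973), np.float64(0.060163938824076876), np.float64(0.08853888131273896)]
-89.63076274030855
[[-0.001  0.896  0.444]
 [ 0.001  0.444 -0.896]
 [-1.     0.    -0.001]]
```

The crop confirms it: clear glass with a magenta stain, at the post end of the rack. The other magenta item is a yellow card on the bench. Next I move above the plate for a wrist view.

```bash
python3 -m creep '0 40 -23 5 0 0 91.8; 0 80 -46 10 0 0 91.8; 10 120 -70 16 0 0 91.8; 20 160 -93 22 0 0 91.8; 30 200 -117 28 0 0 91.8; 40 240 -141 34 0 0 91.8; 50 275 -162 38 0 0 91.8; 60 300 -178 40 0 0 91.8; 67 312 -184 40 0 0 91.8; 67 312 -184 40 0 0 91.8'
python3 - <<'E'
from h import *
snap('wrist','w1')
E
```

```text
time: 1.4
eef_pos: [0.4863, -0.2786, 0.1701]
orientation: [-0.437, -0.555, -0.438, 0.556]
wrist_force: [0.7, -0.3, 0.1]
grip_width: 0.997
```

View pics/w1.png

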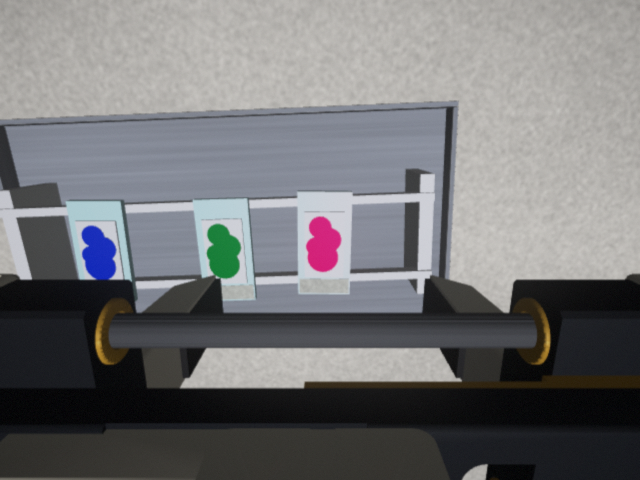

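The wrist view shows magenta at (324,243), green at (224,250) and blue at (99,250). The post is at about (425,235). Green sits closer than 80 mm to magenta, so I'll descend with a limited opening. First I measure in a crop.

Run:
```python
import cv2
a=cv2.imread('pics/w1.png'); 
cv2.imwrite('pics/c4.png',cv2.resize(a[170:310,260:440],None,fx=4,fy=4,interpolation=cv2.INTER_CUBIC))
cv2.imwrite('pics/c5.png',cv2.resize(a[170:310,170:350],None,fx=4,fy=4,interpolation=cv2.INTER_CUBIC))
```

```text
(no output)
```

View pics/c4.png

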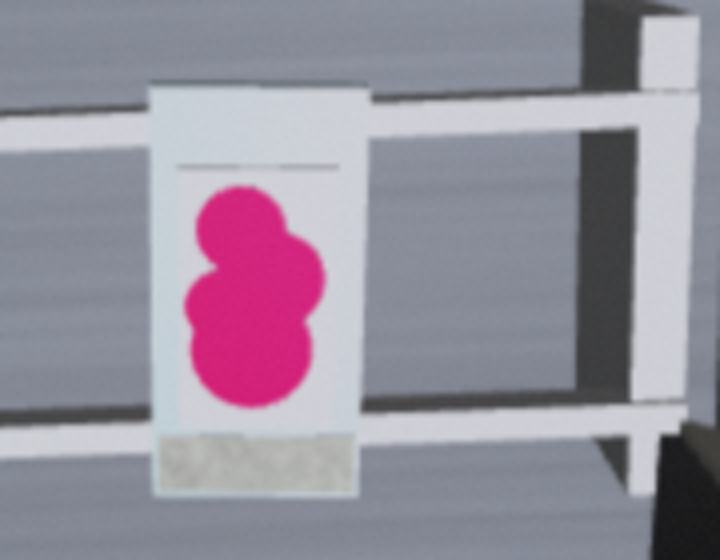

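View pics/c5.png

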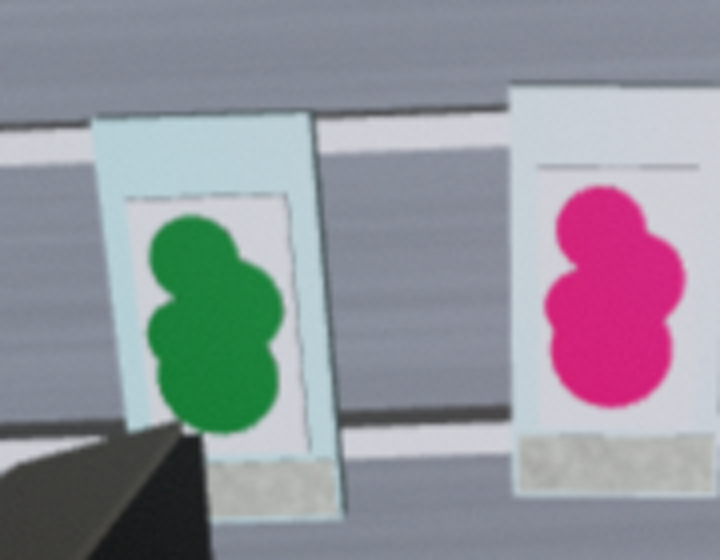

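Run:
```python
from h import *
o=lambda x,y,s,a,b:((x+.5)/s-.5+a,(y+.5)/s-.5+b)
f=lambda C,a,z=.06:np.array([pt('wrist','w1',*o(x,y,4,a,170),z=z) for x,y in C])
P=f([(150,86),(369,90),(358,496),(154,496)],260); c=P.mean(0)
print(P.round(4),c,[np.linalg.norm(P[i]-P[i-1]) for i in range(4)])
L=P[2]+P[3]-P[0]-P[1]; W=P[1]+P[2]-P[0]-P[3]
print('ang',np.degrees(np.arctan2(L[1],L[0])),np.degrees(np.arctan2(W[1],W[0])))
s=arm.state();q=s['orientation'];M=R.from_quat([q[1],q[2],q[3],q[0]]).as_matrix();print(M.round(3),s['eef_pos'])
print('tool z ang',np.degrees(np.arctan2(M[1,2],M[0,2])))
print('tool delta', M.T@(np.array([c[0],c[1],.0495])-s['eef_pos']))
G=f([(311,113),(343,520)],170); Q=f([(640,92),(631,400)],260,.055)
w=W/np.linalg.norm(W)
print('green right edge',(G-c)@w,'post inner',(Q-c)@w)
```

```text
[[ 0.5245 -0.2709  0.06  ]
 [ 0.5151 -0.3073  0.06  ]
 [ 0.4422 -0.2892  0.06  ]
 [ 0.451  -0.2526  0.06  ]] [ 0.48320297 -0.27999288  0.06      ] [np.float64(0.07579380643821655), np.float64(0.03759456360751631), np.float64(0.07510417349628157), np.float64(0.037691078008411864)]
ang 166.05746329371905 -104.05544671783791
[[-0.001  0.972 -0.236]
 [-0.    -0.236 -0.972]
 [-1.    -0.001  0.   ]] [ 0.4858924  -0.27994514  0.17047066]
tool z ang -103.64451818254113
tool delta [ 0.1209729  -0.00250803  0.00063465]
green right edge [-0.05321418 -0.05054437] post inner [0.06658184 0.06930222]
```

```bash
python3 -m creep '10 -2 0.5 0.4 0 0 50; 25 -2 0.5 0.4 0 0 50; 45 -2 0.5 0.4 0 0 50; 60 -2 0.5 0.4 0 0 50; 70 -2 0.5 0.4 0 0 50; 70 -2 0.5 0.4 0 0 50'
python3 - <<'E'
from h import *
snap('wrist','w2');snap('scene','s2')
a=cv2.imread('pics/s2.png');cv2.imwrite('pics/s2c.png',cv2.resize(a[150:300,150:350],None,fx=4,fy=4,interpolation=cv2.INTER_CUBIC))
E
```

```text
time: 2.2
eef_pos: [0.4838, -0.2789, 0.0998]
orientation: [-0.435, -0.557, -0.436, 0.558]
wrist_force: [-0.1, 0.1, 0.5]
grip_width: 0.544
```

View pics/w2.png

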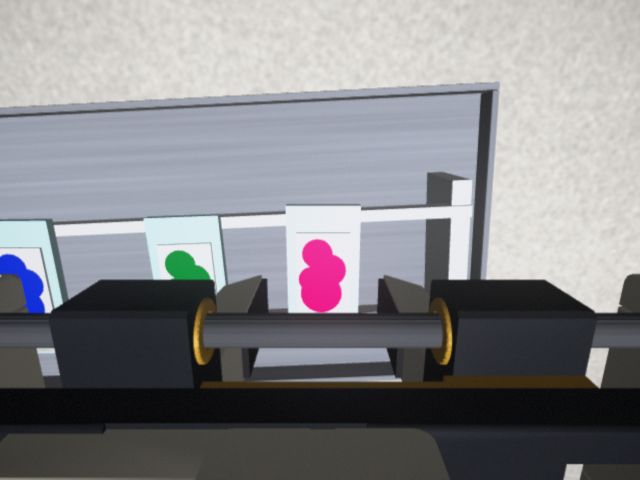

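View pics/s2c.png

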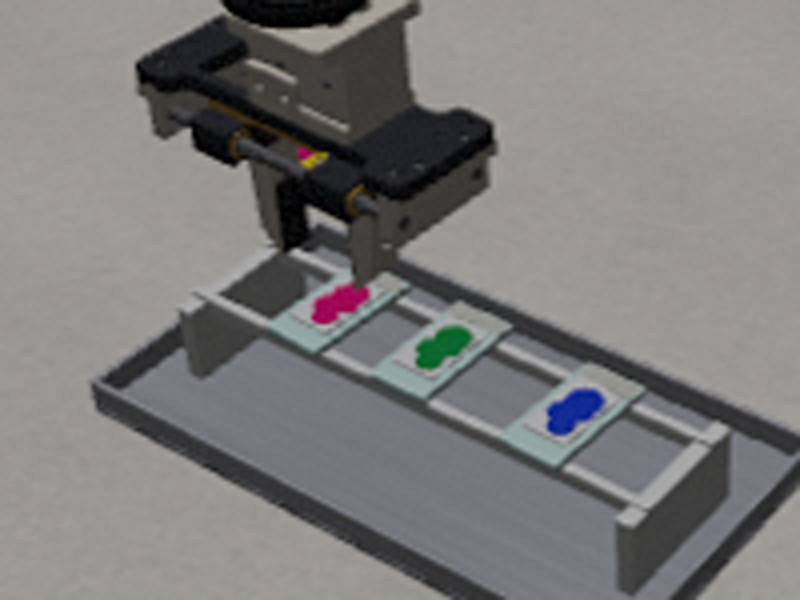

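The plate (edges at columns 287 and 361) is centred between the fingers (inner edges about 264 and 382). Descending, then closing.

```bash
python3 -m creep '12 0 0.3 0 0 0 50; 25 0 0.3 0 0 0 50; 36 0 0.3 0 0 0 50; 44 0 0.3 0 0 0 50; 48 0 0.3 0 0 0 50; 50.5 0 0.3 0 0 0 50; 50.5 0 0.3 0 0 0 50'
python3 - <<'E'
from h import *
snap('wrist','w3');snap('side','d3')
a=cv2.imread('pics/d3.png');cv2.imwrite('pics/d3c.png',cv2.resize(a[120:270,220:420],None,fx=4,fy=4,interpolation=cv2.INTER_CUBIC))
E
```

```text
time: 3.18
eef_pos: [0.4844, -0.2795, 0.0503]
orientation: [0.435, 0.557, 0.435, -0.557]
wrist_force: [0.9, 0.4, 0.2]
grip_width: 0.542
```

View pics/d3c.png

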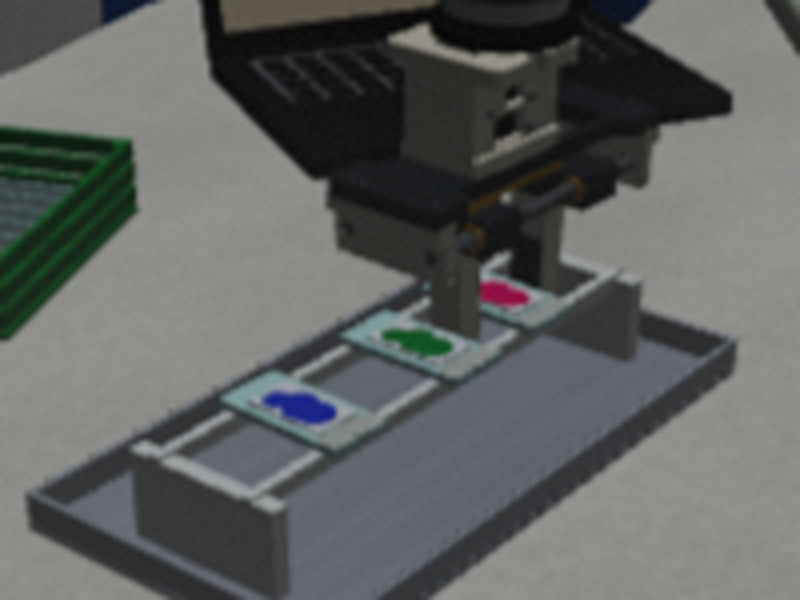

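The finger stands between green and magenta, clear of both. Closing on the edges.

```bash
python3 -m creep '0 0 0 0 0 0 46; 0 0 0 0 0 0 43; 0 0 0 0 0 0 40; 0 0 0 0 0 0 37; 0 0 0 0 0 0 34; 0 0 0 0 0 0 30; 0 0 0 0 0 0 30'
python3 -m creep '-1 0 0 0 0 0 30; -3 0 0 0 0 0 30; -8 0 0 0 0 0 30; -15 0 0 0 0 0 30; -25 0 0 0 0 0 30; -40 0 0 0 0 0 30; -60 0 0 0 0 0 30; -80 0 0 0 0 0 30; -80 0 0 0 0 0 30; -80 0 0 0 0 0 30'
python3 - <<'E'
from h import *
snap('wrist','w4');snap('scene','s4')
a=cv2.imread('pics/s4.png');cv2.imwrite('pics/s4c.png',cv2.resize(a[130:280,150:350],None,fx=4,fy=4,interpolation=cv2.INTER_CUBIC))
E
```

```text
time: 4.15
eef_pos: [0.4843, -0.2795, 0.0503]
orientation: [0.435, 0.557, 0.435, -0.557]
wrist_force: [-0.2, -0.7, 0.8]
grip_width: 0.406
time: 5.4
eef_pos: [0.484, -0.2794, 0.1302]
orientation: [-0.435, -0.557, -0.435, 0.557]
wrist_force: [-0.1, -0.6, -1.2]
grip_width: 0.408
```

View pics/w4.png

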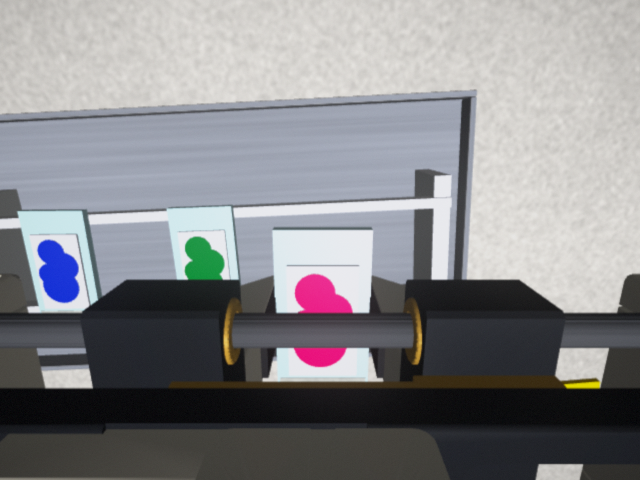

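View pics/s4c.png

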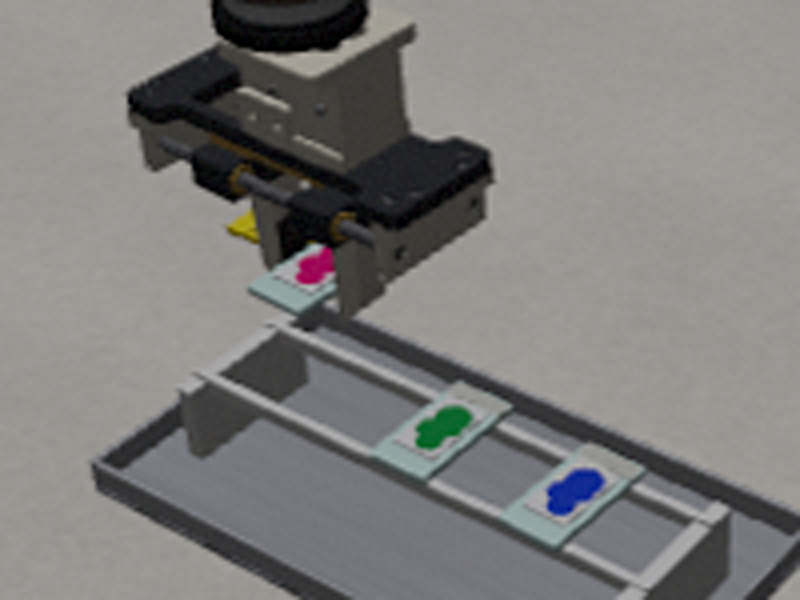

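The plate is held and lifted, and green and blue are undisturbed. In the wrist view its far edge runs (273,229)–(372,229). Next I compute its offset in the tool frame and refine the stage position.

Run:
```python
from h import *
c=arm.calibration('wrist');H=np.array(c['hand_eye']);f=240/np.tan(np.radians(c['vertical_fov'])/2)
for u,v in [(273.5,229),(372,229),(276,376),(369,376),(287,265.5),(359,265.5)]:
    r=H[:3,:3]@[(u-c['cx'])/f,(v-c['cy'])/f,1]; k=(-.0097-H[0,3])/r[0]; print((H[:3,3]+k*r)*1000)
d=np.load('pics/w4.npy')
for u,v in [(290,235),(355,235),(280,300),(325,250),(290,360)]: # plane pitch from depth
    r=np.array([(u-c['cx'])/f,(v-c['cy'])/f,1])*d[v,u]; print(u,v,d[v,u],((H@np.append(r,1))[:3]*1000).round(1))
a=cv2.imread('pics/w4.png');cv2.imwrite('pics/w4c.png',cv2.resize(a[215:390,230:420],None,fx=4,fy=4,interpolation=cv2.INTER_CUBIC)[:600])
```

```text
[ -9.7         37.20839456 -17.50057685]
[-9.7        37.20363118 19.49845066]
[ -9.7        -26.14661707 -18.59823302]
[ -9.7        -26.15571866  20.41842892]
[ -9.7         22.74726604 -12.78453563]
[-9.7        22.74302881 14.9820348 ]
290 235 0.14133124 [ -9.4  34.8 -11.4]
355 235 0.14253911 [-8.2 34.5 13.3]
280 300 0.1481632 [ -9.5   8.2 -15.9]
325 250 0.14270733 [-9.6 28.9  1.9]
290 360 0.15455878 [-10.  -18.4 -12.5]
```

View pics/w4c.png

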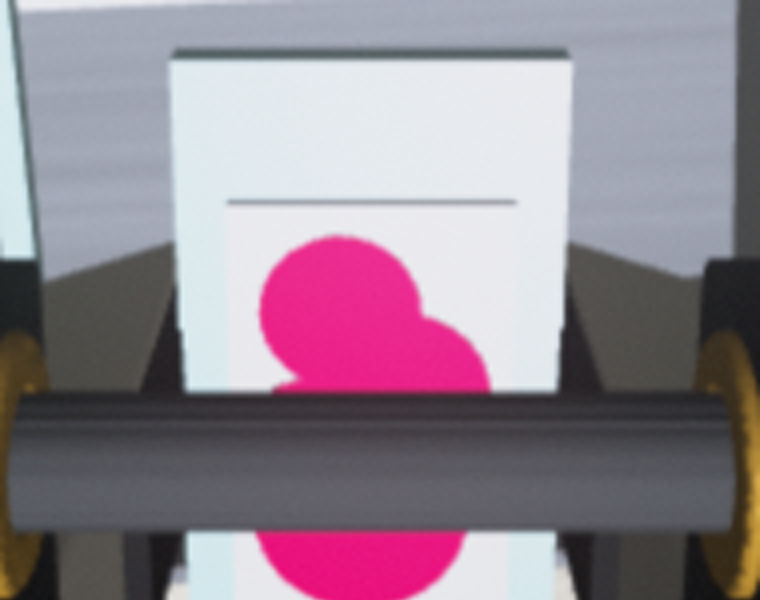

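Plate centre is about 1 mm toward tool −y, and level. Now carry it across to a viewing spot short of the stage.

```bash
python3 -m creep '-8 0 -5 0 0 0 30; -20 -5 -20 0 0 0 30; -35 -15 -50 0 0 0 30; -50 -30 -90 0 0 0 30; -60 -47 -135 0 0 0 30; -60 -63 -180 0 0 0 30; -60 -79 -225 0 0 0 30; -60 -95 -270 0 0 0 30; -60 -111 -315 0 0 0 30; -60 -127 -360 0 0 0 30'
python3 -m creep '0 -15 -45 -2 0 0 30; 0 -28 -82 -5 0 0 30; 0 -38 -115 -8 0 0 30; 0 -46 -140 -11 0 0 30; 0 -51 -153 -13 0 0 30; 0 -53 -159 -14.5 0 0 30; 0 -53 -159 -14.5 0 0 30; 0 -53 -159 -14.5 0 0 30'
python3 - <<'E'
from h import *
snap('wrist','w5');snap('scene','s5')
E
```

```text
time: 6.75
eef_pos: [0.4477, 0.1031, 0.1911]
orientation: [0.436, 0.557, 0.435, -0.557]
wrist_force: [0.7, -0.2, -0.0]
grip_width: 0.407
time: 7.75
eef_pos: [0.4359, 0.2665, 0.1901]
orientation: [0.502, 0.498, 0.501, -0.499]
wrist_force: [0.5, 0.3, -0.8]
grip_width: 0.41
```

View pics/w5.png

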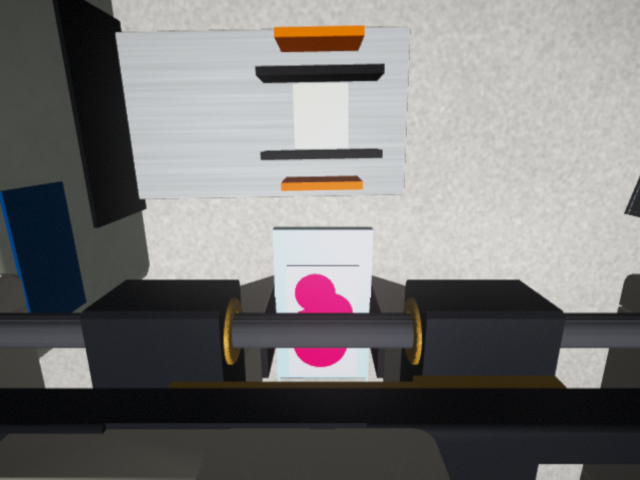

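View pics/s5.png

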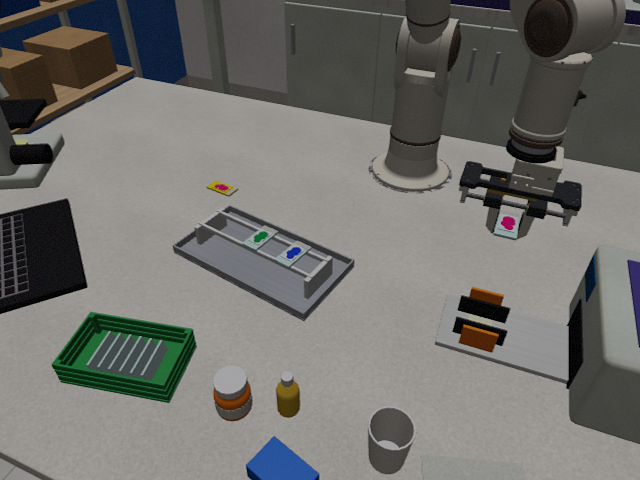

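The wrist view shows the stage clearly: orange stops at (319,38) and (322,184), black bars at (320,73) and (322,154), and the window at (321,115). I'll measure in a crop.

Run:
```python
import cv2
a=cv2.imread('pics/w5.png'); 
cv2.imwrite('pics/c6.png',cv2.resize(a[15:95,245:405],None,fx=5,fy=5,interpolation=cv2.INTER_CUBIC))
cv2.imwrite('pics/c7.png',cv2.resize(a[130:210,245:405],None,fx=5,fy=5,interpolation=cv2.INTER_CUBIC))
```

```text
(no output)
```

View pics/c6.png

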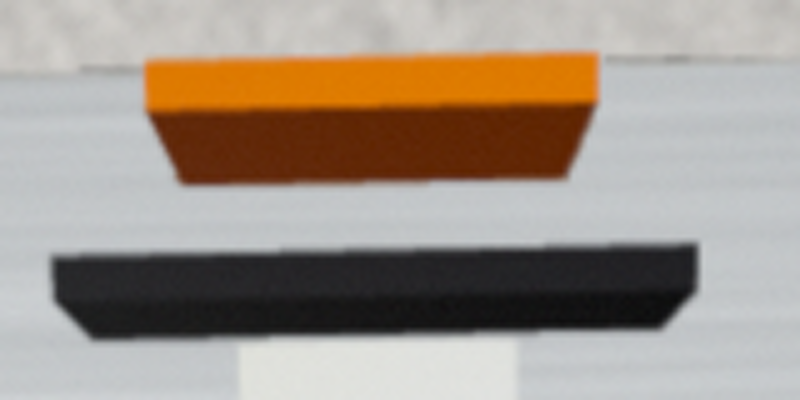

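View pics/c7.png

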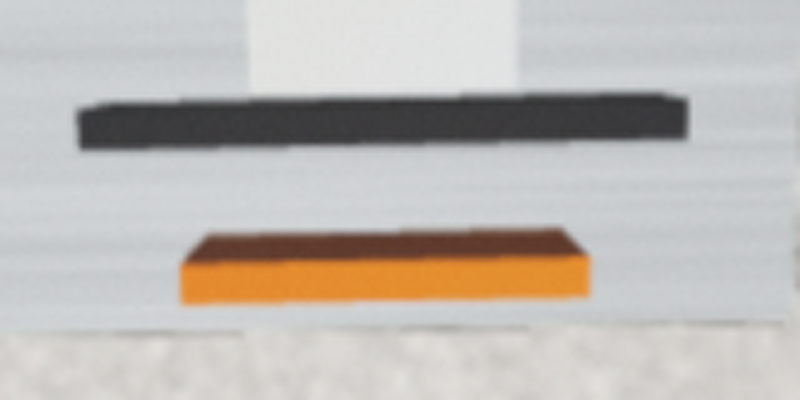

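Run:
```python
from h import *
o=lambda x,y,b:((x+.5)/5-.5+245,(y+.5)/5-.5+b)
g=lambda C,b,z:np.array([pt('wrist','w5',*o(x,y,b),z=z) for x,y in C])
sf=g([(146,111),(599,102)],15,.063); sn=g([(181,264),(590,255)],130,.063)
bf=g([(52,258),(697,245),(697,291),(55,300)],15,.055); bn=g([(78,112),(688,98),(688,138),(78,150)],130,.055)
for n,a in (('sf',sf),('sn',sn),('bf',bf),('bn',bn)):
    d=a[1]-a[0]; print(n,a.mean(0).round(4),'len',np.linalg.norm(d).round(4),'ang',np.degrees(np.arctan2(d[1],d[0])).round(2))
c=np.mean([sf.mean(0),sn.mean(0),],0); cb=np.mean([bf.mean(0),bn.mean(0)],0)
print('seat stops',c,'seat bars',cb,'gap',np.linalg.norm((sf-sn).mean(0)),np.linalg.norm(bf.mean(0)-bn.mean(0)))
s=np.load('pics/w5_s.npz');q=s['q'];M=R.from_quat([q[1],q[2],q[3],q[0]]).as_matrix();p=s['pos']
print(p,M.round(4),'tool z ang',np.degrees(np.arctan2(M[1,2],M[0,2])))
# plate in same camera, tool coords
cc=arm.calibration('wrist');H=np.array(cc['hand_eye']);f=240/np.tan(np.radians(cc['vertical_fov'])/2)
for u,v in [(272.3,229.6),(372.7,229.6)]:
    r=H[:3,:3]@[(u-cc['cx'])/f,(v-cc['cy'])/f,1]; k=(-.0097-H[0,3])/r[0]; print((H[:3,3]+k*r)*1000)
seat=(c+cb)/2
print('seat in tool',(M.T@(seat-p))*1000)
```

```text
sf [0.5715 0.2685 0.063 ] len 0.0599 ang -88.63
sn [0.4759 0.2662 0.063 ] len 0.0595 ang -88.43
bf [0.5525 0.2681 0.055 ] len 0.0894 ang -88.6
bn [0.4948 0.2667 0.055 ] len 0.0894 ang -88.4
seat stops [0.52372745 0.26734142 0.063     ] seat bars [0.52363503 0.26739081 0.055     ] gap 0.09561789367658118 0.05774462764325485
[0.4359426  0.26652748 0.19013059] [[-1.0e-04  1.0e+00  5.8e-03]
 [-9.0e-04  5.8e-03 -1.0e+00]
 [-1.0e+00 -1.0e-04  9.0e-04]] tool z ang -89.66841628674297
[ -9.7         36.77331786 -17.9967879 ]
[-9.7        36.76590648 19.73274926]
seat in tool [131.12117329  87.75558046  -0.44555291]
```

Measurements agree: the seat is at (0.5237, 0.2674), the stops are 95.6 mm apart and the bars 57.7 mm apart. The required shift is y +89, z −1.3, turn −1.15°, with 140 mm down in all.

```bash
python3 -m creep '0 12 0 -0.4 0 0 30; 5 30 -0.5 -0.8 0 0 30; 15 50 -1 -1.2 0 0 30; 25 70 -1.3 -1.2 0 0 30; 40 82 -1.3 -1.2 0 0 30; 55 88 -1.3 -1.2 0 0 30; 70 89 -1.3 -1.2 0 0 30; 85 89 -1.3 -1.2 0 0 30; 95 89 -1.3 -1.2 0 0 30; 100 89 -1.3 -1.2 0 0 30'
python3 -m creep '0 0 0 0 0 0 30; 0 0 0 0 0 0 30'
python3 - <<'E'
from h import *
snap('wrist','w6');snap('side','d6');snap('scene','s6')
a=cv2.imread('pics/d6.png');cv2.imwrite('pics/d6c.png',cv2.resize(a[270:420,60:260],None,fx=4,fy=4,interpolation=cv2.INTER_CUBIC))
a=cv2.imread('pics/s6.png');cv2.imwrite('pics/s6c.png',cv2.resize(a[240:390,400:600],None,fx=4,fy=4,interpolation=cv2.INTER_CUBIC))
E
```

```text
time: 9.1
eef_pos: [0.5242, 0.2697, 0.0896]
orientation: [0.507, 0.492, 0.507, -0.493]
wrist_force: [-0.1, -0.0, -0.2]
grip_width: 0.406
time: 9.35
eef_pos: [0.525, 0.27, 0.0908]
orientation: [0.507, 0.493, 0.507, -0.492]
wrist_force: [-0.4, 0.2, 0.1]
grip_width: 0.402
```

View pics/w6.png

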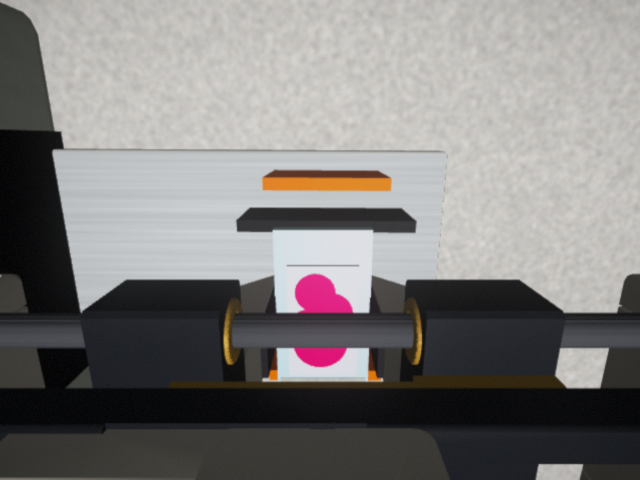

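View pics/d6c.png

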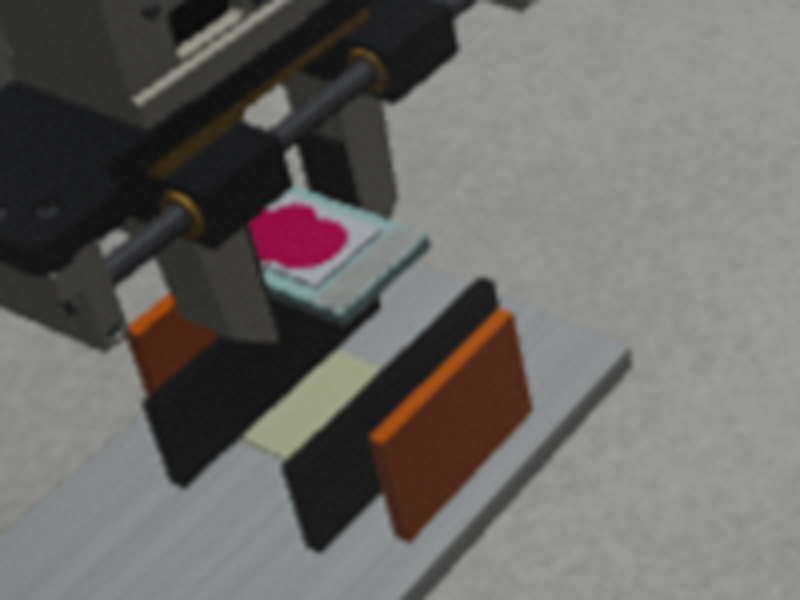

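View pics/s6c.png

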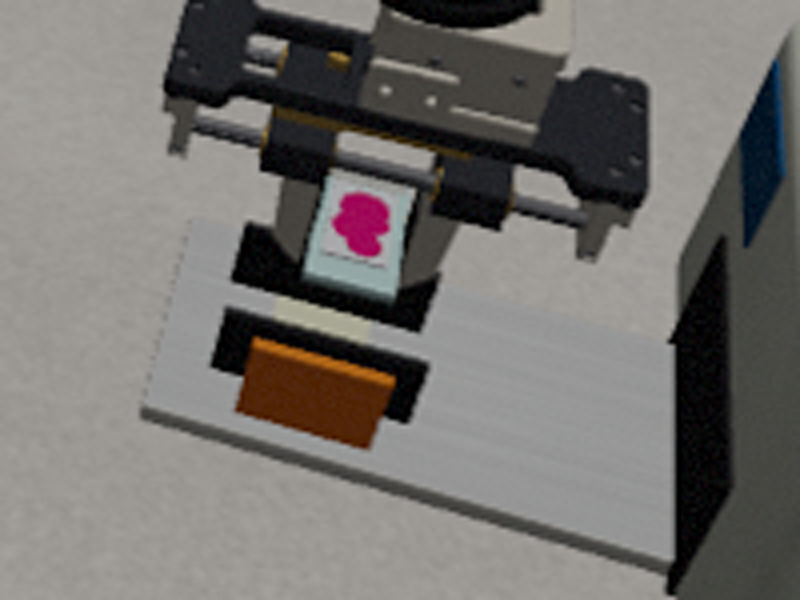

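Run:
```python
import cv2
a=cv2.imread('pics/w6.png'); 
cv2.imwrite('pics/c8.png',cv2.resize(a[160:260,225:425],None,fx=4,fy=4,interpolation=cv2.INTER_CUBIC))
cv2.imwrite('pics/c9.png',cv2.resize(a[340:400,225:425],None,fx=4,fy=4,interpolation=cv2.INTER_CUBIC))
```

```text
(no output)
```

View pics/c8.png

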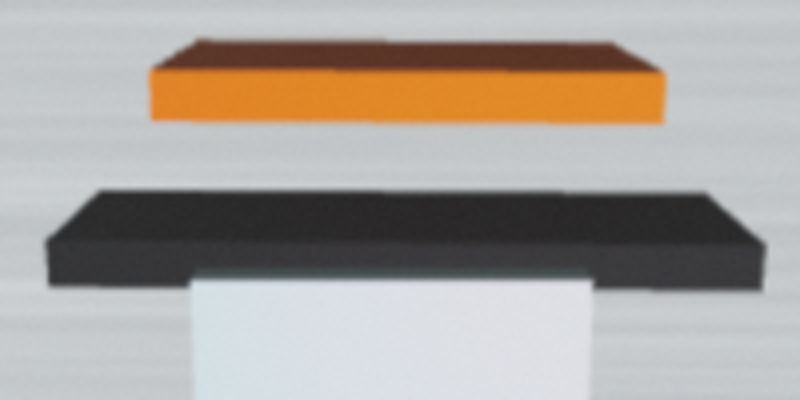

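View pics/c9.png

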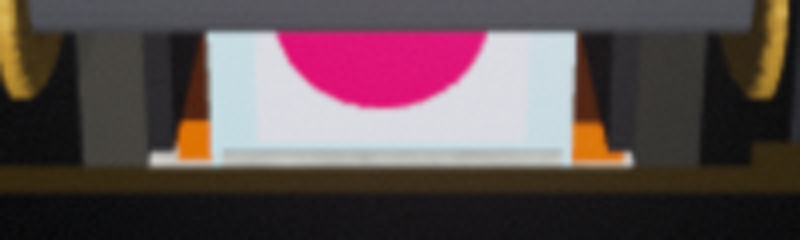

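Run:
```python
from h import *
o=lambda x,y,b=160:((x+.5)/4-.5+225,(y+.5)/4-.5+b)
s=np.load('pics/w6_s.npz');q=s['q'];M=R.from_quat([q[1],q[2],q[3],q[0]]).as_matrix();p=s['pos'].copy();p[2]=.0903
g=lambda C,z:np.array([M.T@(pt('wrist','w6',*o(x,y),z=z)-p) for x,y in C])*1000
print('stop inner',g([(151,122),(665,125)],.063).round(2)); print('bar',g([(47,241),(765,243),(764,290),(48,285)],.055).round(2))
print('plate',g([(190,279),(594,279)],p[2]+.0097).round(2))
print(p,np.degrees(np.arctan2(M[1,2],M[0,2])))
```

```text
stop inner [[ 27.36  46.68 -27.11]
 [ 27.33  46.32  32.78]]
bar [[ 35.35  30.84 -41.94]
 [ 35.31  30.58  47.39]
 [ 35.31  24.56  47.65]
 [ 35.34  25.21 -42.15]]
plate [[ -9.66  36.71 -18.14]
 [ -9.67  36.71  19.96]]
[0.52503138 0.27003402 0.0903    ] -88.34595002222618
```

The view at 40 mm shows the length centred to within 0.2 mm, but needing +1.9 mm along tool z and +0.3°. I'll correct that and go down.

```bash
python3 -m creep '4 0 1 0.3 0 0 30; 10 0 1.9 0.3 0 0 30; 18 0 1.9 0.3 0 0 30; 25 0 1.9 0.3 0 0 30; 31 0 1.9 0.3 0 0 30; 35 0 1.9 0.3 0 0 30; 37 0 1.9 0.3 0 0 30; 37 0 1.9 0.3 0 0 30'
python3 - <<'E'
from h import *
snap('wrist','w7');snap('side','d7')
a=cv2.imread('pics/d7.png');cv2.imwrite('pics/d7c.png',cv2.resize(a[290:410,80:240],None,fx=5,fy=5,interpolation=cv2.INTER_CUBIC))
a=cv2.imread('pics/w7.png');cv2.imwrite('pics/c10.png',cv2.resize(a[180:280,225:425],None,fx=4,fy=4,interpolation=cv2.INTER_CUBIC))
E
```

```text
time: 10.5
eef_pos: [0.5247, 0.2679, 0.0532]
orientation: [0.506, 0.494, 0.506, -0.494]
wrist_force: [-0.5, 0.4, -0.2]
grip_width: 0.411
```

View pics/c10.png

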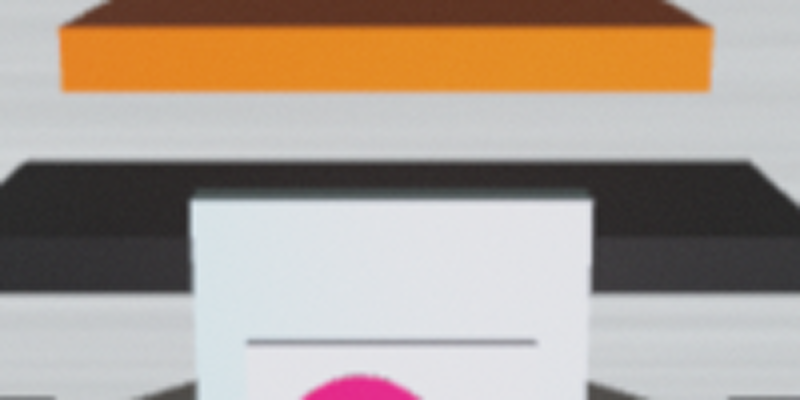

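View pics/d7c.png

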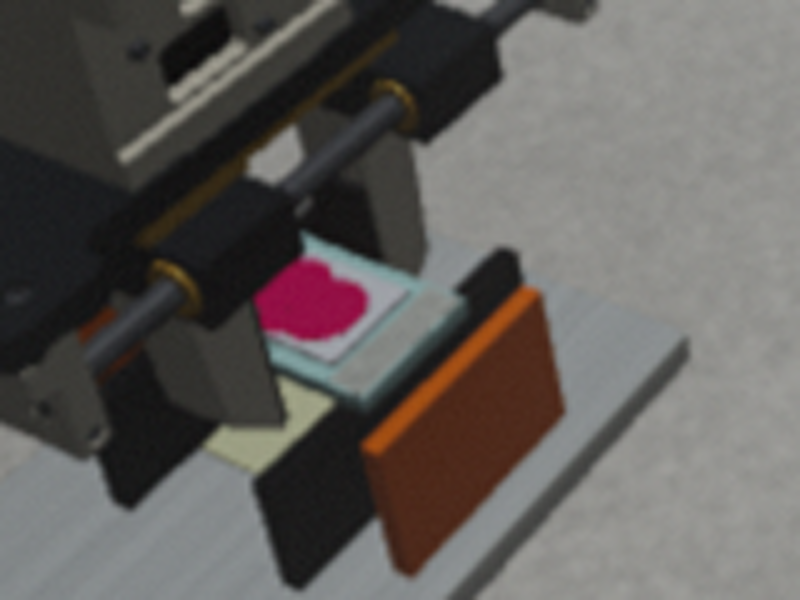

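Run:
```python
from h import *
o=lambda x,y,b=180:((x+.5)/4-.5+225,(y+.5)/4-.5+b)
s=np.load('pics/w7_s.npz');q=s['q'];M=R.from_quat([q[1],q[2],q[3],q[0]]).as_matrix();p=s['pos'].copy();p[2]=.0533
def g(C,h): # exact-down tool assumption
    cc=arm.calibration('wrist');H=np.array(cc['hand_eye']);f=240/np.tan(np.radians(cc['vertical_fov'])/2);r=[]
    for x,y in C:
        u,v=o(x,y);d=H[:3,:3]@[(u-cc['cx'])/f,(v-cc['cy'])/f,1];k=(h-H[0,3])/d[0];r.append((H[:3,3]+k*d)*1000)
    return np.array(r).round(2)
print('stop inner',g([(62,92),(711,92)],p[2]-.063),g([(60,27),(713,27)],p[2]-.063))
print('plate',g([(190,199),(594,199)],-.0097))
```

```text
stop inner [[ -9.7   46.98 -29.51]
 [ -9.7   46.97  30.32]] [[ -9.7   52.96 -29.35]
 [ -9.7   52.95  30.17]]
plate [[ -9.7   36.85 -18.06]
 [ -9.7   36.84  19.89]]
```

Square, with 0.1 mm error in length and 0.5 mm across. I correct that and lower the last 3 mm gently.

```bash
python3 -m creep '0.5 0.1 -0.5 0 0 0 30; 1 0.1 -0.5 0 0 0 30; 1.5 0.1 -0.5 0 0 0 30; 2 0.1 -0.5 0 0 0 30; 2.4 0.1 -0.5 0 0 0 30; 2.7 0.1 -0.5 0 0 0 30; 2.7 0.1 -0.5 0 0 0 30; 2.7 0.1 -0.5 0 0 0 30'
python3 -m creep '0.2 0 0 0 0 0 30; 0.3 0 0 0 0 0 30; 0.3 0 0 0 0 0 30; 0.3 0 0 0 0 0 30'
```

```text
time: 11.6
eef_pos: [0.5248, 0.2684, 0.0505]
orientation: [0.506, 0.494, 0.506, -0.494]
wrist_force: [-0.2, 0.4, 0.1]
grip_width: 0.408
time: 12.1
eef_pos: [0.5249, 0.2683, 0.0503]
orientation: [0.506, 0.494, 0.506, -0.494]
wrist_force: [-0.3, -0.4, 1.1]
grip_width: 0.408
```

```bash
python3 -m creep '0.2 0 0 0 0 0 30; 0.3 0 0 0 0 0 30; 0.3 0 0 0 0 0 30'
python3 - <<'E'
from h import *
s=arm.state();print(s['wrist_force'])
snap('side','d8')
a=cv2.imread('pics/d8.png');cv2.imwrite('pics/d8c.png',cv2.resize(a[300:390,110:230],None,fx=6,fy=6,interpolation=cv2.INTER_CUBIC))
E
```

```text
time: 12.48
eef_pos: [0.5249, 0.2684, 0.0503]
orientation: [0.506, 0.494, 0.506, -0.494]
wrist_force: [-1.2, -0.7, 6.0]
grip_width: 0.409
[-1.22935126 -0.72725465  6.01248165]
```

View pics/d8c.png

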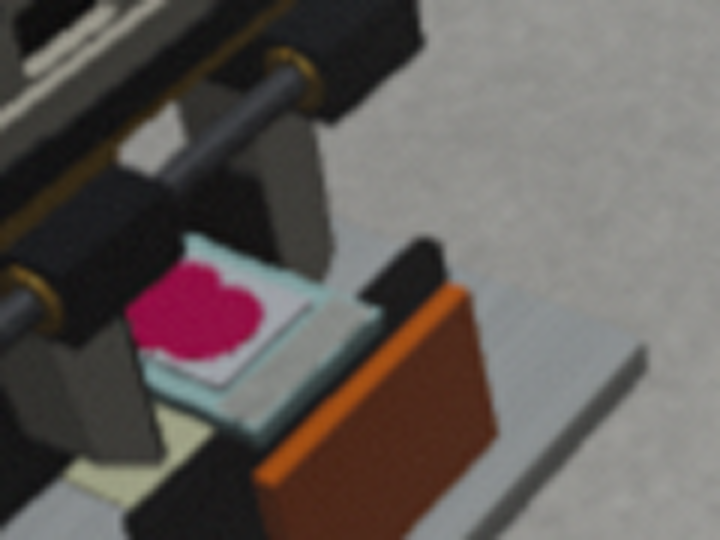

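A 6 N contact shows the plate is on the bars. Back off slightly and open slowly.

```bash
python3 -m creep '-0.2 0 0 0 0 0 30; -0.2 0 0 0 0 0 37; -0.2 0 0 0 0 0 40; -0.2 0 0 0 0 0 43; -0.2 0 0 0 0 0 47; -0.2 0 0 0 0 0 52; -0.2 0 0 0 0 0 56; -0.2 0 0 0 0 0 58; -0.2 0 0 0 0 0 58'
python3 -m creep '-5 0 0 0 0 0 58; -12 0 0 0 0 0 58; -25 0 0 0 0 0 58; -40 0 0 0 0 0 58; -60 0 0 0 0 0 58; -85 0 0 0 0 0 58; -110 -20 0 0 0 0 58; -130 -50 0 0 0 0 58; -140 -75 0 0 0 0 58; -140 -88 0 0 0 0 58'
python3 - <<'E'
from h import *
snap('wrist','w9');snap('scene','s9')
a=cv2.imread('pics/s9.png');cv2.imwrite('pics/s9c.png',cv2.resize(a[270:390,425:585],None,fx=5,fy=5,interpolation=cv2.INTER_CUBIC))
a=cv2.imread('pics/w9.png');cv2.imwrite('pics/w9c.png',cv2.resize(a[15:215,220:420],None,fx=3,fy=3,interpolation=cv2.INTER_CUBIC))
E
```

```text
time: 13.65
eef_pos: [0.5249, 0.2683, 0.0502]
orientation: [0.506, 0.494, 0.506, -0.494]
wrist_force: [-0.1, 0.2, 0.1]
grip_width: 0.633
time: 14.9
eef_pos: [0.4364, 0.2668, 0.192]
orientation: [0.507, 0.495, 0.506, -0.493]
wrist_force: [0.2, -0.7, -0.1]
grip_width: 0.629
```

View pics/w9c.png

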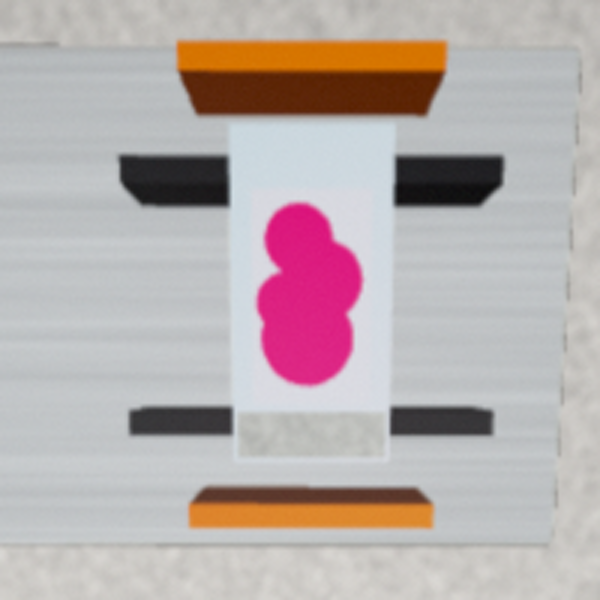

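View pics/s9.png

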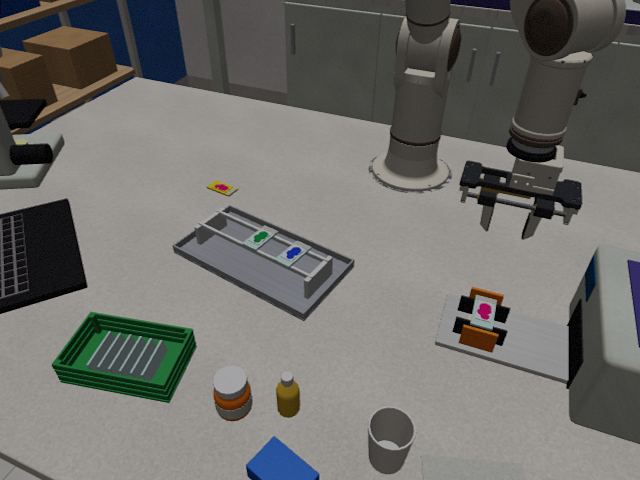

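Run:
```python
from h import *
o=lambda x,y:((x+.5)/3-.5+220,(y+.5)/3-.5+15)
g=lambda C,z:np.array([pt('wrist','w9',*o(x,y),z=z) for x,y in C])
P=g([(229,123),(395,123),(388,460),(236,460)],.06); S=g([(178,71),(447,71),(433,504),(190,504)],.063)
for a in (P,S):
    d=a[1]+a[0]-a[2]-a[3]; print(a.mean(0).round(4),np.linalg.norm(d)/2,np.degrees(np.arctan2(d[1],d[0])))
```

```text
[0.5238 0.2672 0.06  ] 0.07538847210088528 1.4614197965714697
[0.5236 0.2672 0.063 ] 0.09573786107537717 1.3217789693801592
```

The plate is centred within about 0.2 mm and square within about 0.2°, so I'm handing in.

```bash
python3 -c "
from cell import arm
print(arm.close_job(), arm.state()['time'])"
```

```text
the job is handed in; nothing more can be done
the job is handed in; nothing more can be done
```

The magenta plate is on the scanner's stage, stain up, lying flat across both black bars between the orange stops. I released it and handed the job in at about 15 s on the robot's clock.

- **Handling:** I gripped it by its long edges only, and saw nothing touch the cover glass. It stayed level in the views I took, and I lowered it until the bars pushed back with about 6 N before opening the fingers.
- **Placement:** The last wrist picture puts the plate's centre about 0.2 mm from the midpoint between the stops. Its length is square to them within about 0.2°. The camera calibration is only good to about 2 mm, but the plate and stops were measured in the same picture.
- **Other plates:** Green and blue are still in place on the rack, and the yellow look-alike was not touched. I checked these by eye in the last scene picture rather than measuring them.
- **Checks that disagreed:** At 40 mm above the stage the plate was 1.9 mm off across its width and 0.3° off square. I corrected that on the way down, plus another 0.5 mm just above the bars. No check failed at the end.

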